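# Raise and clamp the heating head of a cheese melter

### The job

Take the cheese melter's heating head by its brown handle and raise it, with the yellow clamp lever still open, until the top edge of its sleeve just meets the lower edge of the red tape on the column. Holding it steady there, squeeze the lever fully closed against the handle, and finish still gripping handle and lever together with the head at the mark, ready for a fresh half wheel to be put in. Never let the head drop, and leave the other things on the table where they stand.

Things in the scene. Friction and masses are not known exactly. Their poses are not given: they have to be found in the camera images.
- grip (a point): Grip point on the heating head, mid-height of handle and lever, 180 mm above the table at rest. Axes (the machine's): z up, +y to the column and hood, +x from the lever's side to the handle's. The column's axis is 78 mm away in +y (clear 68 mm); below the point nothing is above 100 mm. Reach it from above, gripper closing along this x. Moves with the head, not with the lever.
- handle: Brown wooden bar fixed to the head's sleeve: 12 mm thick (x), 92 mm long (y), 24 mm high (z). Origin: centre of its root end; it runs 92 mm to -y. In point grip's axes it fills x +4 to +16 mm, y +61 to -31 mm. It goes only up and down with the head and does not give sideways.
- paddle: Yellow lever paddle 10 x 80 x 24 mm, on the handle's -x side. Origin: the upright pivot, 3 mm to -x and 48 mm to +y of point grip; the paddle runs 80 mm along its own -y, own x -8 to +2 mm. Closed, it lies along the handle with a 5 mm gap: the pair is 27 mm thick, middle at x +2.5 mm of point grip. Open 0.4 rad, the pair is about 51 mm wide at a 19 mm wide pad, middle at x -9 mm.
- lever (a joint): Clamp lever angle, rad: 0 closed along the handle (stop), 0.42 fully open, 0.36 to 0.42 at the start; stays where left. At the grip point it resists 14 N; 20 to 25 N closes it, and its cam then clamps the sleeve. A grip of 8 to 10 N carries the head without closing it. Only the paddle gives, so the grip's middle shifts about 12 mm to +x as it closes: let the gripper follow.
- head (a joint): Height of the heating head above its lower stop, m: 0 at the start, 0.125 at most. Sleeve, hood, handle and lever, about 0.5 kg together, slide on the column; with the lever open the head falls back if let go.
- sleeve_top (a point): Middle of the top edge of the aluminium sleeve (36 mm square, 60 mm high) that slides on the column; on the column's axis, z up, 30 mm above point grip's height. 210 mm above the table at the start.
- mark: Red tape, 8 mm high, stuck round the square steel column. Origin: on the column's axis at the tape's LOWER edge, which the top edge of the sleeve has to meet; 255 to 310 mm above the table.
- melter: Cheese melter, fixed: base plate 200 (x) by 400 mm (y), square 20 mm steel column 353 mm tall, half cheese wheel cut face up on the +y side, 146 mm high, below the head's hood (110 by 240 mm). Origin: the column's foot, on the table. Axes as point grip.
- mustard: Closed jar of mustard, 64 mm across, 85 mm tall, origin under its centre; stands on the table beyond the handle's end.
- honey: Closed jar of honey, 68 mm across, 95 mm tall, origin under its centre.
- jam: Closed jar of jam, 66 mm across, 90 mm tall, origin under its centre.
- oil: Green glass bottle, 60 mm across, 200 mm tall, origin under its centre.

How it is judged:
By the outcome, as a careful person would: the job done as asked, in the order asked, and still so for the second after the job is handed in, while the arm keeps its last pose, push and grip.
It also fails if it takes over 35 s, if anything falls off the work surface, if the arm or the gripper's body presses on something with over 40 N, if the wrist force passes 120 N, or if a joint passes its speed limit or range.

### The arm

A 6-joint arm with a two-finger parallel gripper is mounted at the origin on the work surface. World frame = base frame: x ahead of the robot, y to its left, z up, the work surface at z = 0. Lengths are in m, angles in degrees, forces in N, time in s.
With the tool pointing down it reaches from about 0.35 to 0.875 m from the base axis. Payload 4.2 kg.
Tool frame: the origin (TCP) lies midway between the tips of the shut fingers; the grasp point (between the pads) lies 19 mm behind it (r.pinch_z is the distance from the TCP to the grasp point, in m); z points along the fingers, y is the line along which they close (so a half turn about z gives the same grasp; the last joint's range is limited). The gripper opens to 87 mm and grips with 3 to 60 N. Pads are 19 mm wide; open, the fingers measure 117 mm over their backs; the gripper's body (75 mm by 190 mm) begins 51 mm behind the grasp point.
Start: joints at [14.817, 22.042, 0.453, 0, -68.411, -14.817], TCP at [0.625, 0, 0.223] pointing down, gripper open.
Joint ranges: [-179.83, 179.83], [-69.29, 118.12], [-61.27, 80.66], [-181.25, 117.63], [-171.15, -9.14], [-177.46, 177.46]. Speed limits (degrees/s): [159.86, 159.86, 180, 180, 180, 180].

### API

Orientations are given as a 3x3 rotation matrix whose columns are the frame's x, y, z axes.
In Python, from station import r, imaging, models gives the robot as it stands. The module is installed in compiled form; this text tells all that it offers.
- The arm moves only by the tool apply_moves, never from a script. Its argument "moves" is a list of rows, each a list of 2 entries, a list of its own where there are three numbers: the shift along the tool's x, y, z in m, then the turn about the tool's z in degrees. A call has 1 to 5 rows; each row shifts and turns the commanded pose from where the row before left it, along the tool's axes as they then stand; what a row does not reach is not made up. A row lasts 1/12 s, in which the tool goes at most 41.7 mm and 7.16 degrees, less where a joint would pass 70% of its speed; a pose out of reach is approached as far as the arm can. A call is refused whole if a number of a shift passes 0.0417 or a number of a turn 7.16, either way. A call with a gripper value outside its range is refused whole. "hand" is the finger opening in m, from 0 to 0.087, set as the call begins (left out, the last holds). The fingers move at their own pace and stop on an object; the grip force is fixed at half the most. Time passes only in rows, so rows that do not move let the fingers close. It gives the time, the measured TCP pose, the force, the opening and the grip force at its end, in the units of the state.
- r.sense(): the state, without advancing time (a new reading comes with each control period).
- imaging.capture(name): name is "scene" or "side" or "wrist"; returns a dict with "frame" (400x640x3 uint8, blue, green, red), "intrinsics" (3x3 intrinsics, pixels), "eye" and "orientation" of the camera in the world. Camera axes: x right, y down, z forward; pixel columns grow to the right and rows downward; lengths in m; the calibration is good to about 2 mm. A picture is of the moment at which its call begins. There is no depth.
- r.finish_job(): hands the job in; it is judged then, once.
Trained networks look in a picture, given as the dict that the camera call returned (one of the last four; its "shot" number tells which), for a name from the list of things; names that differ only in an ending like _2 or _b are one class to them, and where a whole thing is asked for, a point or a joint stands for the part that bears it (a point fixed in the world has none). Each returns a list of dicts, best first, with "confidence" (0 to 1); they miss things now and then, are a little off and sometimes report something else, mostly with a low value. They report only what shows in the picture. A call takes as long as a camera call.
- models.cut_out(picture, target): "region" (400x640 bool, what is visible of it) and "extent" ([left, top, width, height] as shares, 0 to 1, of the picture: columns of its width, rows of its height, round what is visible of it).
- models.place_of(picture, target): "at" ([column, row] as shares, 0 to 1, of the picture: columns of its width, rows of its height: a listed point, or the origin of a listed thing).
The state is a dict: "time_s": time; "joints": joint angles; "joint_velocities": joint speeds; "effort": joint torques, N m; "tcp_pos": TCP position; "ee_rot": TCP orientation; "wrist_force": force on the tool from outside, world axes, zero at the start; "moment": the same for the moment, N m; "gripper_width": opening from 0.0 (shut) to 1.0 (fully open); "gripper_force": force on a finger pad.
Only numpy, scipy, OpenCV 4.12 (cv2) and the standard library are available. Lean on these libraries where they do the work, as an engineer would, in place of code of your own. Each camera call takes 0.05 s, during which the arm holds its last target. There are 200 camera calls.

## Working session

There is one attempt and no reset: what is moved stays moved. The work goes in short steps, Python scripts to look and compute and a tool call to move; the robot and the scene stay as the last step left them, time stands still between calls to the robot, and variables do not carry over. Pictures are saved under pics/ and viewed, at most 10 in all, crops included, and the job is handed in when it is done.

Besides the shell and the picture viewer there is one more tool, called after "Emit:" by a JSON object that holds its "op" and its "data". apply_moves: Moves the arm, as the interface text tells. Its arguments: {"type":"object","properties":{"moves":{"type":"array"},"hand":{"type":"number"}},"required":["moves"]}

```bash
mkdir -p pics; cat > h.py <<'E'
from station import r, imaging, models
import numpy as np, cv2
def ray(p,at):
    K=np.array(p["intrinsics"]);R=np.array(p["orientation"]);px=np.array([at[0]*640,at[1]*400,1])
    d=R@np.linalg.solve(K,px);return np.array(p["eye"]),d/np.linalg.norm(d)
def tri(rs):
    A=np.zeros((3,3));b=np.zeros(3)
    for e,d in rs:
        P=np.eye(3)-np.outer(d,d);A+=P;b+=P@e
    x=np.linalg.solve(A,b);return x,[np.linalg.norm((np.eye(3)-np.outer(d,d))@(x-e))for e,d in rs]
def atz(ra,z): e,d=ra;return e+d*(z-e[2])/d[2]
def proj(p,X):
    c=np.array(p["intrinsics"])@(np.array(p["orientation"]).T@(np.array(X)-p["eye"]));return c[:2]/c[2]
E
python3 - <<'E'
from h import *
ps={n:imaging.capture(n) for n in("scene","side","wrist")}
for n,p in ps.items(): cv2.imwrite(f"pics/{n}0.png",p["frame"]);print(n,np.round(p["eye"],3).tolist(),np.round(p["orientation"],2).tolist(),p["intrinsics"][0][0])
for t in["grip","handle","paddle","sleeve_top","mark","melter","mustard","honey","jam","oil"]:
    rs=[]
    for n,p in ps.items():
        o=models.place_of(p,t)
        if o:
            print(t,n,round(o[0]["confidence"],2),np.round(np.array(o[0]["at"])*[640,400],1))
            if o[0]["confidence"]>.4 :rs.append(ray(p,o[0]["at"]))
    if len(rs)>1:
        x,e=tri(rs);print("   ",x.round(4),np.round(e,4))
s=r.sense();print({k:s[k] for k in("time_s","tcp_pos","ee_rot","gripper_width","wrist_force")})
E
```

```text
scene [1.17, 0.361, 0.888] [[-0.68, 0.48, -0.55], [0.73, 0.46, -0.5], [0.01, -0.75, -0.67]] 419.94751159278337
side [0.294, -0.512, 0.678] [[0.78, -0.44, 0.44], [-0.62, -0.56, 0.54], [0.01, -0.7, -0.71]] 362.53572541101244
wrist [0.626, -0.073, 0.383] [[-1.0, 0.0, -0.0], [0.0, 0.96, 0.26], [0.0, 0.26, -0.96]] 309.9104227665164
grip side 0.8 [245.6 197.9]
grip wrist 0.83 [524.7 163.9]
    [ 0.49   -0.0421  0.1747] [0.0001 0.0001]
handle scene 0.49 [392.9 213. ]
handle side 0.72 [246.6 175.9]
handle wrist 0.66 [472.6 235. ]
    [0.5214 0.0029 0.185 ] [0.0026 0.0022 0.0034]
paddle scene 0.41 [400.8 211.6]
paddle side 0.82 [239.7 178.1]
paddle wrist 0.97 [500.1 227.4]
    [0.5029 0.0057 0.1822] [0.0056 0.0031 0.0047]
sleeve_top scene 0.68 [404.6 213.2]
sleeve_top side 0.79 [237.  158.2]
    [0.5211 0.0331 0.2085] [0.0012 0.0012]
mark scene 0.73 [285.9 195.6]
mark side 0.41 [225.3 126.3]
    [ 0.602  -0.0908  0.3024] [0.136 0.136]
melter scene 0.84 [394.9 263.4]
melter side 0.6 [420.7 321.8]
melter wrist 0.83 [406.2 201.5]
    [ 0.568  -0.1175  0.0523] [0.1595 0.2838 0.1324]
mustard scene
[... 164 characters left out ...]
3.9]
honey side 0.69 [300.8 271.4]
honey wrist 0.59 [398.5  39.6]
    [ 0.5386 -0.1541  0.01  ] [0.0023 0.004  0.0051]
jam scene 0.71 [251.3 219.9]
jam side 0.6 [417.7 324.4]
    [ 0.6533 -0.3872 -0.0086] [0.0042 0.0042]
oil scene 0.78 [284.3 197.5]
oil side 0.59 [374.2 372.4]
    [ 0.5187 -0.3942 -0.0101] [0.0012 0.0012]
{'time_s': 1.65, 'tcp_pos': array([6.24964059e-01, 1.47942239e-05, 2.22551850e-01]), 'ee_rot': array([[-1.15370853e-06, -9.99999999e-01, -4.66639549e-05],
       [-1.00000000e+00,  1.15410775e-06, -8.55513391e-06],
       [ 8.55518776e-06,  4.66639450e-05, -9.99999999e-01]]), 'gripper_width': 1.0009049998557322, 'wrist_force': array([-0.38437603, -0.18932676, -0.21802449])}
```

View pictures.

View pics/side0.png

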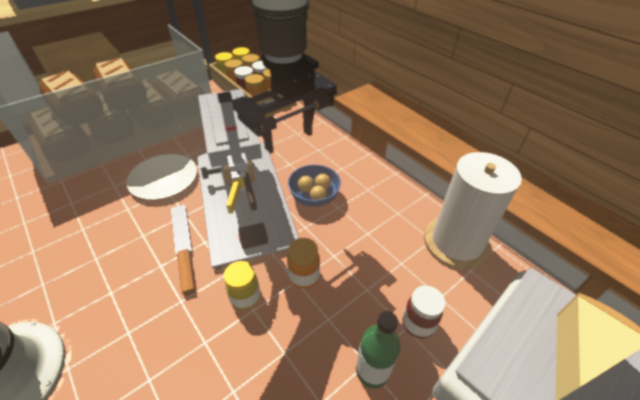

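View pics/scene0.png

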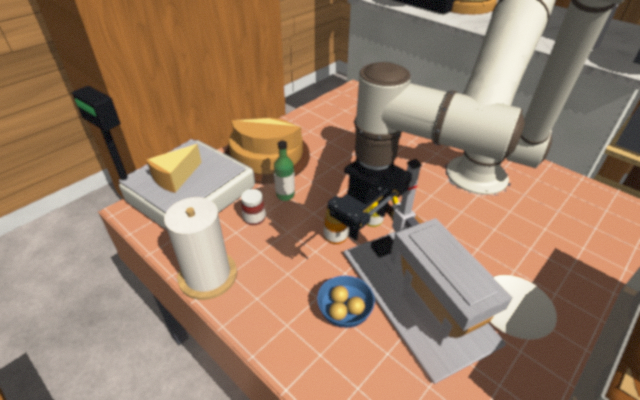

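View pics/wrist0.png

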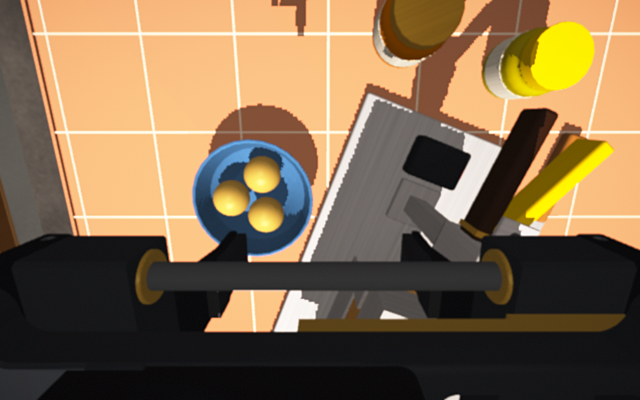

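```bash
cat > fit.py <<'E'
from h import *
from scipy.optimize import least_squares
L={"grip":(0,0,.18),"handle":(.010,.061,.18),"paddle":(-.003,.048,.18),"sleeve_top":(0,.078,.21),"melter":(0,.078,0)}
ps={n:imaging.capture(n) for n in("scene","side","wrist")}
ob=[]
for n,p in ps.items():
    for t in L:
        o=models.place_of(p,t)
        if o and o[0]["confidence"]>.4: ob.append((n,t,np.array(o[0]["at"])*[640,400]))
def W(v,l):
    c,s=np.cos(v[2]),np.sin(v[2]);return np.array([v[0]+c*l[0]-s*l[1],v[1]+s*l[0]+c*l[1],l[2]])
f=lambda v:np.concatenate([proj(ps[n],W(v,L[t]))-u for n,t,u in ob])
s=least_squares(f,[.49,-.042,-.39],loss="soft_l1",f_scale=2,x_scale=[.01,.01,.1])
print(s.x,np.degrees(s.x[2]))
for (n,t,u),e in zip(ob,f(s.x).reshape(-1,2)):print(n,t,u.round(1),e.round(1))
for n in("side","scene"):
    p=ps[n];print(n,"tape at z .25/.28/.31",[proj(p,W(s.x,(0,.078,z))).round(1).tolist() for z in(.255,.28,.31)])
    a=p["frame"].astype(int);m=(a[...,2]>90)&(a[...,2]-a[...,1]>70)&(a[...,2]-a[...,0]>60)
    c=proj(p,W(s.x,(0,.078,.28)));ys,xs=np.nonzero(m);k=np.hypot(xs-c[0],ys-c[1])<20;print(sorted(zip(ys[k].tolist(),xs[k].tolist())))
    for o in models.place_of(p,"mark")[:3]:print(o["confidence"],np.array(o["at"])*[640,400])
    x,y=c.astype(int);cv2.imwrite(f"pics/{n}_m.png",cv2.resize(p["frame"][y-40:y+50,x-60:x+60],None,fx=6,fy=6,interpolation=cv2.INTER_CUBIC))
# plate edge directions in the wrist picture
print(r.sense()["time_s"])
E
python3 fit.py
```

```text
[ 0.49093085 -0.04590679 -0.35354927] -20.256881115748
scene grip [384.8 199.7] [-0.8  0.3]
scene handle [392.5 213. ] [2.1 3.6]
scene sleeve_top [403.4 211.4] [ 0.5 -0.7]
scene melter [396.7 265.7] [-3.8  1.8]
side grip [246.6 195.2] [-0.   1.7]
side handle [244.  176.1] [ 2.1 -0.7]
side paddle [240.3 177.8] [0.4 3.1]
side sleeve_top [238.9 159.1] [-1.4  0.8]
side melter [251.3 229.5] [-0.4 -2.3]
wrist grip [527.2 160. ] [ 1.6 -1. ]
wrist handle [472.7 232.9] [-0.5  2.5]
wrist paddle [499.6 224.8] [-2.   0.3]
wrist melter [406.  199.5] [ 2.2 -1.6]
side tape at z .25/.28/.31 [[233.9, 141.7], [231.7, 130.9], [229.0, 117.1]]
[]
0.59 [224. 127.]
scene tape at z .25/.28/.31 [[406.7, 196.3], [408.3, 188.0], [410.3, 177.5]]
[(174, 421), (176, 420), (176, 424), (177, 421), (177, 422), (177, 425), (178, 422), (178, 425), (179, 423), (180, 423), (180, 424), (183, 423), (184, 422), (185, 416), (185, 417), (185, 418), (185, 422), (186, 414), (186, 415), (186, 416), (186, 417), (186, 418), (186, 419), (186, 427), (187, 413), (187, 414), (187, 415), (187, 416), (187, 417), (188, 414), (188, 415), (188, 424), (189, 428), (198, 417), (200, 420)]
0.39 [412.608 185.6  ]
2.65
```

```bash
python3 - <<'E'
from h import *
p=imaging.capture("wrist");g=p["frame"]
# plate left edge: sharpest column gradient per row near line
b=g.astype(int);pts=[]
for y in range(120,230,4):
    x0=int(370-(y-93)*90/227)
    row=b[y,x0-25:x0+25,2]-b[y,x0-25:x0+25,0]   # tile orange vs grey
    d=np.abs(np.convolve(row,[1,1,0,-1,-1],"valid"));pts.append((x0-25+2+d.argmax(),y))
W=np.array([atz(ray(p,(x/640,y/400)),.012)[:2] for x,y in pts])
vx,vy,_,_=cv2.fitLine(W.astype(np.float32),cv2.DIST_HUBER,0,.001,.001).ravel()
print(pts[:3],pts[-3:],np.degrees(np.arctan2(vx,vy)))
m=models.cut_out(p,"handle")[0];ys,xs=np.nonzero(m["region"]);print(m["confidence"],len(xs))
W=np.array([atz(ray(p,(x/640,y/400)),.19)[:2] for x,y in zip(xs,ys)])
rc=cv2.minAreaRect(W.astype(np.float32)*1000);print(rc)
vx,vy,_,_=cv2.fitLine(W.astype(np.float32),cv2.DIST_HUBER,0,.001,.001).ravel();print(np.degrees(np.arctan2(vx,vy)))
E
```

```text
[(np.int64(355), 120), (np.int64(353), 124), (np.int64(351), 128)] [(np.int64(309), 220), (np.int64(307), 224), (np.int64(305), 228)] 23.757328
0.89 5006
((510.9862060546875, -36.86496353149414), (90.55583953857422, 25.416778564453125), 67.63694763183594)
21.87583
```

View pics/side_m.png

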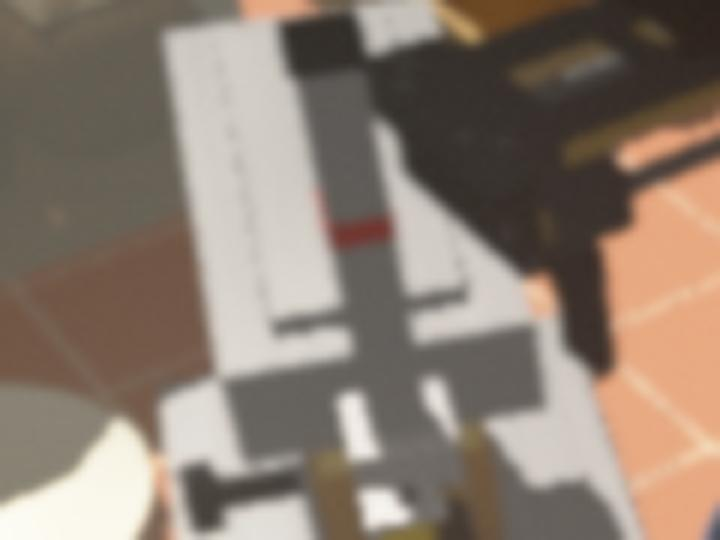

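View pics/scene_m.png

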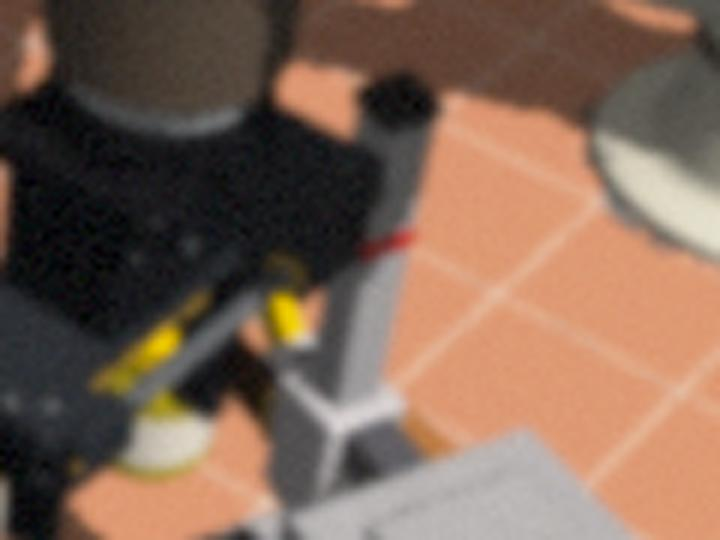

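Emit:
{"op": "apply_moves", "data": {"moves": [[[0.03,0,-0.01],0],[[0.03,0,-0.01],0],[[0.015,0,-0.01],6],[[0.015,0,0],6],[[0.01,0,0],6]], "hand": 0.087}}

```text
time_s: 3.17
tcp_pos: [0.6214, -0.1011, 0.2534]
ee_rot: [[-0.315, -0.949, 0.001], [-0.949, 0.315, 0.0], [-0.0, -0.001, -1.0]]
wrist_force: [-0.8, 0.9, -0.0]
gripper_width: 1.001
gripper_force: 0.0
```

Emit:
{"op": "apply_moves", "data": {"moves": [[[0,0.02,0],5.5],[[0,0.035,0],0],[[0,0.035,0],0],[[0,0.03,0],0],[[0,0,0],0]]}}

```text
time_s: 3.58
tcp_pos: [0.5057, -0.0527, 0.253]
ee_rot: [[-0.398, -0.918, -0.002], [-0.918, 0.398, 0.001], [-0.0, 0.002, -1.0]]
wrist_force: [-2.0, 0.2, -0.2]
gripper_width: 1.001
gripper_force: 0.0
```

```bash
python3 - <<'E'
from h import *
s=r.sense();print(s["time_s"],s["tcp_pos"].round(4),s["ee_rot"].round(3).tolist(),s["joints"],s["wrist_force"])
E
python3 fit.py; python3 - <<'E'
from h import *
p=imaging.capture("wrist");cv2.imwrite("pics/w1.png",p["frame"])
m=models.cut_out(p,"handle")[0];ys,xs=np.nonzero(m["region"])
W=np.array([atz(ray(p,(x/640,y/400)),.192)[:2] for x,y in zip(xs,ys)])
print(cv2.minAreaRect(W.astype(np.float32)*1000))
E
```

```text
3.5833 [ 0.5057 -0.0527  0.253 ] [[-0.398, -0.918, -0.002], [-0.918, 0.398, 0.001], [-0.0, 0.002, -1.0]] [ 12.31332004   9.41585455 -12.60190151  -0.09585087 -68.08044507
 -35.70826446] [-2.03513684  0.18542907 -0.21753246]
[ 0.48950777 -0.04338145 -0.38437264] -22.02293014937731
scene grip [383.2 200.2] [ 2.  -0.1]
scene handle [393.4 213.9] [1.6 3. ]
scene paddle [400.8 212.6] [-4.1 -0.7]
scene sleeve_top [403.7 215.7] [ 0.6 -4.5]
scene melter [396.9 266.2] [-3.8  1.8]
side grip [247.4 197.4] [-2.2 -0.9]
side handle [245.2 176.2] [ 0.6 -1.2]
side paddle [239.2 180. ] [1.1 0.4]
side sleeve_top [236.9 158.3] [0.5 1. ]
side melter [252.9 228.1] [-2.1 -1.6]
wrist grip [353.6 212.6] [ 0.2 -0.1]
wrist paddle [360.7 267.6] [-3.4 -0.2]
wrist sleeve_top [356.7 320.7] [0.6 0.6]
wrist melter [340.1 230. ] [ 2.1 -2.8]
side tape at z .25/.28/.31 [[233.8, 141.1], [231.7, 130.3], [229.0, 116.5]]
[]
scene tape at z .25/.28/.31 [[407.1, 196.8], [408.7, 188.5], [410.8, 178.0]]
[(175, 422), (176, 421), (176, 422), (177, 421), (177, 423), (177, 425), (178, 392), (178, 422), (178, 424), (178, 425), (179, 393), (179, 394), (179, 421), (179, 422), (180, 393), (180, 394), (180, 395), (180, 421), (180, 424), (180, 426), (181, 393), (181, 422), (181, 424), (182, 391), (182, 425), (183, 391), (185, 416), (185, 417), (185, 418), (186, 413), (186, 414), (186, 415), (186, 416), (186, 417), (186, 418), (186, 421), (187, 409), (187, 410), (187, 411), (187, 412), (187, 413), (187, 414), (187, 415), (187, 416), (187, 417), (187, 418), (187, 425), (188, 408), (188, 409), (188, 410), (188, 411), (188, 412), (188, 413), (188, 414), (188, 415), (188, 416), (188, 427), (189, 409), (189, 410), (189, 411), (189, 412), (192, 398), (202, 418)]
0.37 [409.92 184.08]
0.29 [393.6  216.12]
4.5833
((500.9306945800781, -48.20357894897461), (70.22502899169922, 12.605807304382324), 69.41151428222656)
```

View pics/w1.png

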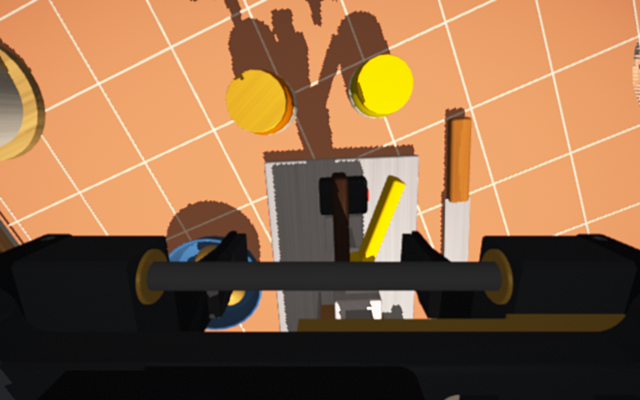

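Emit:
{"op": "apply_moves", "data": {"moves": [[[0,0.013,0],-2],[[0,0.013,0],0],[[0,0,0.02],0],[[0,0,0.02],0],[[0,0,0],0]]}}

```text
time_s: 5.1
tcp_pos: [0.4839, -0.0437, 0.2092]
ee_rot: [[-0.367, -0.93, -0.007], [-0.93, 0.367, -0.0], [0.003, 0.007, -1.0]]
wrist_force: [-1.8, 0.3, -1.1]
gripper_width: 0.998
gripper_force: 0.0
```

```bash
python3 - <<'E'
from h import *
p=imaging.capture("wrist");s=r.sense();print(s["time_s"],s["tcp_pos"].round(4),s["ee_rot"].round(3).tolist(),s["wrist_force"])
cv2.imwrite("pics/w2.png",p["frame"])
for t in("handle","paddle"):
    m=models.cut_out(p,t)[0];ys,xs=np.nonzero(m["region"])
    W=np.array([atz(ray(p,(x/640,y/400)),.192) for x,y in zip(xs,ys)])
    T=((W-s["tcp_pos"])@s["ee_rot"])[:,:2]*1000
    print(t,m["confidence"],cv2.minAreaRect(T.astype(np.float32)),T.min(0),T.max(0))
E
```

```text
5.15 [ 0.4853 -0.0439  0.2112] [[-0.366, -0.93, -0.004], [-0.93, 0.366, -0.001], [0.002, 0.004, -1.0]] [-0.34788025  0.11899479 -0.04715969]
handle 0.77 ((-12.80157470703125, -15.13283920288086), (93.54496002197266, 12.643742561340332), 0.24414077401161194) [-59.56361192 -21.64734602] [33.97232728 -8.72080488]Traceback (most recent call last):
  File "<stdin>", line 5, in <module>
IndexError: list index out of range
```

View pics/w2.png

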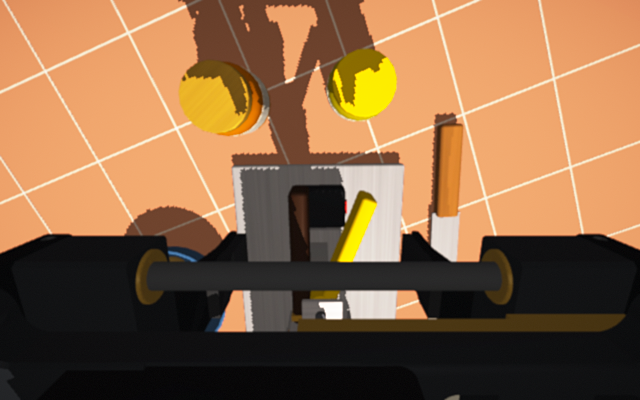

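Emit:
{"op": "apply_moves", "data": {"moves": [[[0.0025,0.004,0.015],0],[[0,0,0.02],0],[[0,0,0.015],0],[[0,0,0],0]], "hand": 0.06}}

```text
time_s: 5.58
tcp_pos: [0.4808, -0.0447, 0.1611]
ee_rot: [[-0.367, -0.93, -0.004], [-0.93, 0.367, -0.0], [0.002, 0.003, -1.0]]
wrist_force: [-1.4, 0.3, -0.1]
gripper_width: 0.781
gripper_force: 0.0
```

```bash
python3 - <<'E'
from h import *
p=imaging.capture("wrist");s=r.sense();print(s["time_s"],s["tcp_pos"].round(4),s["wrist_force"],s["gripper_width"]*87,s["gripper_force"])
cv2.imwrite("pics/w3.png",p["frame"])
for t in("handle","paddle"):
    for m in models.cut_out(p,t)[:1]:
        ys,xs=np.nonzero(m["region"])
        W=np.array([atz(ray(p,(x/640,y/400)),.192) for x,y in zip(xs,ys)])
        T=((W-s["tcp_pos"])@s["ee_rot"])[:,:2]*1000
        print(t,m["confidence"],cv2.minAreaRect(T.astype(np.float32)),T.min(0),T.max(0))
E
```

```text
5.6333 [ 0.482  -0.0447  0.1626] [-1.21228026 -0.083065   -0.18176175] 64.67756422946836 0.0
handle 0.98 ((5.962671279907227, -17.142417907714844), (13.071654319763184, 55.33498764038086), 89.47938537597656) [-21.74511378 -23.8232778 ] [ 33.61950153 -10.47400637]
paddle 0.57 ((2.575307846069336, 14.800846099853516), (57.065731048583984, 14.703536033630371), 20.407480239868164) [-21.86051767  -1.47827407] [30.76627438 28.9847911 ]
```

Emit:
{"op": "apply_moves", "data": {"moves": [[[0,0.001,0.001],0],[[0,0,0],0]], "hand": 0.052}}

```text
time_s: 5.9
tcp_pos: [0.4816, -0.044, 0.1627]
ee_rot: [[-0.366, -0.93, 0.002], [-0.93, 0.366, 0.0], [-0.001, -0.002, -1.0]]
wrist_force: [-1.3, 0.6, 0.1]
gripper_width: 0.633
gripper_force: 0.0
```

Emit:
{"op": "apply_moves", "data": {"moves": [[[0,0,0],0],[[0,0,0],0]], "hand": 0.05}}

```text
time_s: 6.07
tcp_pos: [0.4807, -0.044, 0.162]
ee_rot: [[-0.367, -0.93, -0.0], [-0.93, 0.367, 0.001], [-0.0, 0.0, -1.0]]
wrist_force: [-2.8, 1.7, 2.1]
gripper_width: 0.584
gripper_force: 1.6
```

Emit:
{"op": "apply_moves", "data": {"moves": [[[0,0,0],0],[[0,0,0],0]], "hand": 0.049}}

```text
time_s: 6.23
tcp_pos: [0.4805, -0.0439, 0.1619]
ee_rot: [[-0.367, -0.93, -0.001], [-0.93, 0.367, 0.0], [0.0, 0.001, -1.0]]
wrist_force: [-3.8, 3.4, 3.9]
gripper_width: 0.573
gripper_force: 9.4
```

Emit:
{"op": "apply_moves", "data": {"moves": [[[0,0.0005,0],0],[[0,0,0],0],[[0,0,0],0]]}}

```text
time_s: 6.48
tcp_pos: [0.4807, -0.044, 0.1619]
ee_rot: [[-0.366, -0.931, 0.0], [-0.931, 0.366, -0.0], [0.0, -0.0, -1.0]]
wrist_force: [-2.6, 2.0, 3.8]
gripper_width: 0.564
gripper_force: 10.3
```

Emit:
{"op": "apply_moves", "data": {"moves": [[[0,0,-0.003],0],[[0,0,-0.003],0],[[0,0,-0.004],0],[[0,0,0],0],[[0,0,0],0]]}}

```text
time_s: 6.9
tcp_pos: [0.4806, -0.044, 0.1715]
ee_rot: [[-0.367, -0.93, 0.0], [-0.93, 0.367, 0.0], [-0.0, 0.0, -1.0]]
wrist_force: [0.9, 1.0, -5.7]
gripper_width: 0.565
gripper_force: 11.8
```

```bash
cat > w.py <<'E'
from h import *
import sys
p=imaging.capture("wrist");s=r.sense();print(s["time_s"],s["tcp_pos"].round(4),s["wrist_force"],s["gripper_width"]*87,s["gripper_force"])
dz=.192+(s["tcp_pos"][2]-.1619)
for t in("handle","paddle"):
    for m in models.cut_out(p,t)[:1]:
        ys,xs=np.nonzero(m["region"])
        W=np.array([atz(ray(p,(x/640,y/400)),dz) for x,y in zip(xs,ys)])
        T=((W-s["tcp_pos"])@s["ee_rot"])[:,:2]*1000
        print(t,m["confidence"],cv2.minAreaRect(T.astype(np.float32)),T.min(0),T.max(0))
ps={n:imaging.capture(n) for n in("scene","side")}
for t in("grip","sleeve_top","mark"):
    rs=[]
    for n,q in ps.items():
        for o in models.place_of(q,t)[:2]:
            print(t,n,round(o["confidence"],2),(np.array(o["at"])*[640,400]).round(1))
for n,q in ps.items(): cv2.imwrite(f"pics/{n}_{sys.argv[1]}.png",q["frame"])
E
python3 w.py a
```

```text
6.95 [ 0.4806 -0.044   0.1714] [ 0.66402628 -0.48575551 -4.86493841] 49.08617187530486 11.787487382534891
handle 0.76 ((5.25764274597168, -18.504459381103516), (13.418991088867188, 57.2852668762207), 89.46405029296875) [-23.41542001 -25.37634805] [ 33.88356702 -11.61525956]
paddle 0.85 ((2.3924388885498047, 12.811102867126465), (58.233516693115234, 14.387077331542969), 20.009628295898438) [-22.85716967  -2.95509152] [31.08233337 26.72864917]
grip scene 0.65 [382.4 196.7]
grip side 0.84 [247.6 191.1]
sleeve_top scene 0.63 [404.3 207.3]
sleeve_top scene 0.26 [393.2 265. ]
sleeve_top side 0.49 [250.2 226.6]
mark scene 0.36 [410.5 184.5]
```

```bash
python3 - <<'E'
import cv2,numpy as np
a=cv2.imread("pics/side_a.png")[85:160,210:260];b=cv2.imread("pics/scene_a.png")[160:235,385:435]
cv2.imwrite("pics/ab.png",np.hstack([cv2.resize(x,None,fx=8,fy=8,interpolation=cv2.INTER_CUBIC) for x in(a,b)]))
E
```

```text
(no output)
```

View pics/ab.png

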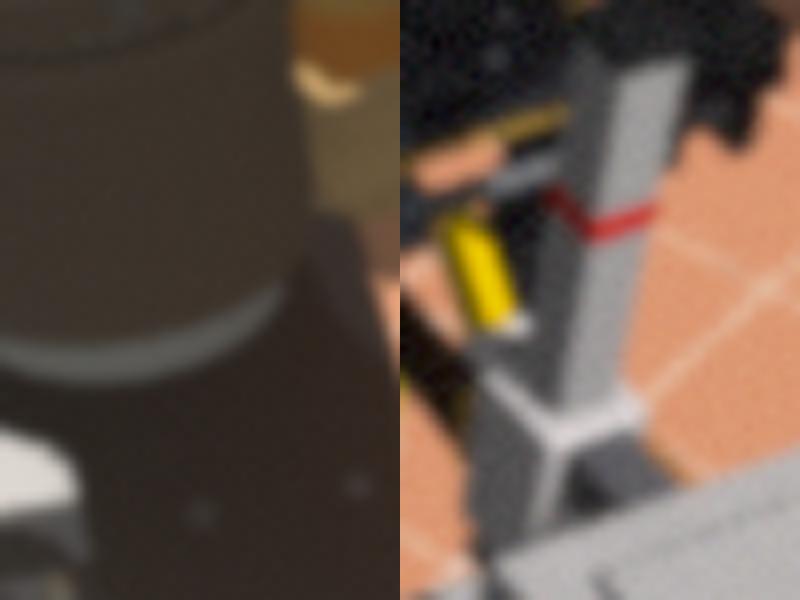

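```bash
cat > mk.py <<'E'
from h import *
import json
from scipy.optimize import brentq
yaw=np.radians(-21.5);X=np.array([np.cos(yaw),np.sin(yaw)]);Y=np.array([-X[1],X[0]])
grip=np.array([.4885,-.048]);C=grip+.078*Y
def W(x,y,z): return np.append(C+x*X+y*Y,z)
E
python3 - <<'E'
from mk import *
q=imaging.capture("scene");q2=imaging.capture("side")
print("col",C)
cor=lambda z:proj(q,W(.01,.01,z))
print("junction pred",cor(.2195),"obs",(405.9,211.9),"outer corner",proj(q,W(.018,.018,.2195)),"obs",(404.4,215.9),"top",cor(.353))
off=np.array([405.9,211.9])-cor(.2195)
print("mark z:",brentq(lambda z:(cor(z)+off)[1]-190.4,.22,.34), "no off",brentq(lambda z:cor(z)[1]-190.4,.2,.34))
# tape redness centroids: scene right face & side front face
def red(f):
    f=f.astype(float);return np.clip(f[...,2]-np.maximum(f[...,0],f[...,1])-25,0,None)
a=red(q["frame"]);w=a[180:195,405:418];np.set_printoptions(linewidth=200);print(w.astype(int))
b=red(cv2.imread("pics/side0.png"));print(b[118:138,222:242].astype(int))
fs=lambda z:proj(q2,W(0,-.01,z));print("side front face z .21..",[fs(z).round(2).tolist() for z in(.21,.25,.27,.28,.29,.3,.353)])
E
```

```text
col [0.5170871  0.02457257]
junction pred [402.51739281 210.97559808] obs (405.9, 211.9) outer corner [401.55051332 214.22037384] obs (404.4, 215.9) top [411.35840228 164.85756625]
mark z: 0.28496117940425947 no off 0.2822687471757853
[[  0   0   0   0   0   0   0   0   0   0   0   0   0]
 [  0   0   0   0   0   0   0   0   0   0   0   0   0]
 [  0   0   0   0   0   0   0   0   0   0   0   0   7]
 [  1   0   0   0   0   0   0   0   0   0   0   0  19]
 [ 21   3   0   0   0   0   0   0   0   0   1  18  33]
 [ 31  22   2   0   0   0   0   0  10  24  41  50  52]
 [ 19  31  22  11   8  16  25  39  57  75  84  76  62]
 [  7  22  34  38  49  58  75  89  96  97  87  71  57]
 [  0   5  30  54  80  93 100  91  79  64  50  43  41]
 [  0   0  10  43  68  75  66  48  30  18  17  27  32]
 [  0   0   0  14  26  27  17   4   0   0   6  26  38]
 [  0   0   0   0   0   0   0   0   0   0  11  35  42]
 [  0   0   0   0   0   0   0   0   0   0  16  35  45]
 [  0   0   0   0   0   0   0   0   0   0  19  35  42]
 [  0   0   0   0   0   0   0   0   0   1  24  39  45]]
[[ 0  0  0  0  0  0  0  0  0  0  0  0  
[... 671 characters left out ...]
29 32 32 31 28 26 24 19 15  1  0  0  0  0  0]
 [ 0  0  0  0  9 21 23 20 15 11  7  4  0  0  0  0  0  0  0  0]
 [ 0  0  0  0  0  2  3  0  0  0  0  0  0  0  0  0  0  0  0  0]
 [ 0  0  0  0  0  0  0  0  0  0  0  0  0  0  0  0  0  0  0  0]
 [ 0  0  0  0  0  0  0  0  0  0  0  0  0  0  0  0  0  0  0  0]
 [ 0  0  0  0  0  0  0  0  0  0  0  0  0  0  0  0  0  0  0  0]
 [ 0  0  0  0  0  0  0  0  0  0  0  0  0  0  0  0  0  0  0  0]
 [ 0  0  0  0  0  0  0  0  0  0  0  0  0  0  0  0  0  0  0  0]
 [ 0  0  0  0  0  0  0  0  0  0  0  0  0  0  0  0  0  0  0  0]]
side front face z .21.. [[238.53, 163.86], [235.34, 147.74], [233.64, 139.17], [232.76, 134.75], [231.87, 130.23], [230.95, 125.62], [225.75, 99.36]]
```

Emit:
{"op": "apply_moves", "data": {"moves": [[[0,0,-0.004],0],[[0,0,-0.006],0],[[0,0,-0.006],0],[[0,0,-0.006],0],[[0,0,-0.006],0]]}}

```text
time_s: 7.97
tcp_pos: [0.4806, -0.044, 0.2004]
ee_rot: [[-0.367, -0.93, 0.0], [-0.93, 0.367, 0.0], [-0.0, -0.0, -1.0]]
wrist_force: [3.7, -0.5, -6.5]
gripper_width: 0.569
gripper_force: 12.2
```

Emit:
{"op": "apply_moves", "data": {"moves": [[[0,0,-0.006],0],[[0,0,-0.006],0],[[0,0,-0.006],0],[[0,0,-0.004],0],[[0,0,0],0]]}}

```text
time_s: 8.38
tcp_pos: [0.4806, -0.044, 0.2227]
ee_rot: [[-0.366, -0.93, 0.001], [-0.93, 0.366, 0.0], [-0.0, -0.001, -1.0]]
wrist_force: [1.2, 0.6, -4.5]
gripper_width: 0.566
gripper_force: 11.9
```

```bash
python3 w.py b;  python3 - <<'E'
import cv2,numpy as np
a=cv2.imread("pics/side_b.png")[85:160,210:260];b=cv2.imread("pics/scene_b.png")[155:230,385:435]
cv2.imwrite("pics/ab2.png",np.hstack([cv2.resize(x,None,fx=8,fy=8,interpolation=cv2.INTER_CUBIC) for x in(a,b)]))
E
```

```text
8.4333 [ 0.4806 -0.044   0.2223] [ 1.6851759  -0.05835325 -5.39498622] 49.40983251669624 12.005343530327082
handle 0.78 ((5.170469284057617, -18.718284606933594), (13.766536712646484, 58.03091812133789), 88.92445373535156) [-23.73470737 -25.90117934] [ 34.2249104  -11.55232369]
paddle 0.96 ((1.9479293823242188, 12.975452423095703), (58.46102523803711, 14.577170372009277), 20.218461990356445) [-23.15665406  -3.43895402] [30.96759886 26.79427025]
grip scene 0.87 [387.9 181.3]
grip scene 0.35 [253.7 220.1]
grip side 0.66 [241.1 173.6]
sleeve_top scene 0.87 [407.  191.9]
sleeve_top side 0.92 [232.2 137.5]
mark scene 0.54 [411.9 184.5]
mark scene 0.42 [388.7 181.2]
```

View pics/ab2.png

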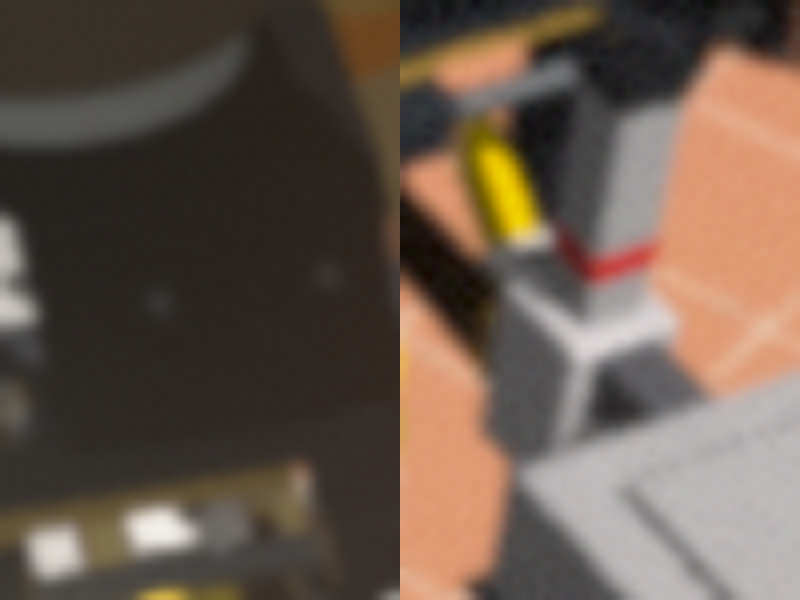

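```bash
cat > jn.py <<'E'
from mk import *
from scipy.optimize import curve_fit
from scipy.special import erf
q=imaging.capture("scene")
def red(f):
    f=f.astype(float);return np.clip(f[...,2]-np.maximum(f[...,0],f[...,1])-25,0,None)
def run(f,z,ext=.01):
    R=red(f);Gn=f.astype(float).mean(2)
    out=[]
    for u in(-.006,-.003,0,.003,.006):  # along the +y face (facing camera), x offset u
        face=lambda h:proj(q,W(u,.01,h))
        off=np.array([2.9,.5])
        hs=np.arange(.2,.34,.0005)
        pts=np.array([face(h)+off for h in hs],np.float32)
        s=lambda I:cv2.remap(I.astype(np.float32),pts[:,:1].copy(),pts[:,1:].copy(),cv2.INTER_CUBIC).ravel()
        rp=s(R);k=abs(hs-.285)<.016;tc=(rp[k]*hs[k]).sum()/rp[k].sum()
        gp=s(Gn)
        k=(hs>z-.007)&(hs<z+.008)
        try:
            po,_=curve_fit(lambda h,a,b,c,w:a+b*erf((h-c)/w),hs[k],gp[k],[180,-30,z,.003]);jc=po[2]
        except Exception as e: jc=np.nan
        out.append((tc,jc,rp.max()))
    return np.array(out)
E
python3 - <<'E'
from jn import *
np.set_printoptions(precision=4,suppress=True)
for n,z in(("a",.2195),("b",.2704)):
    o=run(cv2.imread(f"pics/scene_{n}.png"),z);print(n,o)
    d=o[:,0]-o[:,1];print("mark est",(z+d-.004))
E
```

```text
a [[  0.288    0.2197  82.2383]
 [  0.2899   0.2173  97.3651]
 [  0.2899   0.2185  98.6227]
 [  0.2899   0.2192  98.6016]
 [  0.2897   0.2183 100.9306]]
mark est [0.2837 0.2881 0.2869 0.2863 0.287 ]
b [[  0.2898   0.2695  82.6814]
 [  0.2898   0.2682  98.5857]
 [  0.29     0.269  100.3853]
 [  0.2899   0.2687 100.9204]
 [  0.2897   0.2684 103.6467]]
mark est [0.2867 0.288  0.2874 0.2876 0.2877]
```

Emit:
{"op": "apply_moves", "data": {"moves": [[[0,0,-0.004],0],[[0,0,-0.005],0],[[0,0,-0.0045],0],[[0,0,0],0],[[0,0,0],0]]}}

```text
time_s: 9.4
tcp_pos: [0.4806, -0.044, 0.2357]
ee_rot: [[-0.366, -0.93, 0.001], [-0.93, 0.366, 0.0], [-0.0, -0.001, -1.0]]
wrist_force: [1.8, -0.6, -5.1]
gripper_width: 0.567
gripper_force: 12.1
```

```bash
cat > m3.py <<'E'
from jn import *
import sys
np.set_printoptions(precision=4,suppress=True,linewidth=150)
f=q["frame"];cv2.imwrite(f"pics/scene_{sys.argv[1]}.png",f)
s=r.sense();z=.210+s["tcp_pos"][2]-.1619;print(s["time_s"],s["tcp_pos"],z,s["gripper_width"]*87,s["gripper_force"],s["wrist_force"])
o=run(f,z);print(o,z+o[:,0]-o[:,1]-.004)
def prof(f,u=(0,.003,.006)):
    acc=[]
    for v in u:
        hs=np.arange(.265,.305,.002);pts=np.array([proj(q,W(v,.01,h))+[2.9,.5] for h in hs],np.float32)
        acc.append([cv2.remap(I.astype(np.float32),pts[:,:1].copy(),pts[:,1:].copy(),cv2.INTER_CUBIC).ravel() for I in(red(f),f[...,0])])
    return hs,np.mean(acc,0)
for n in("a","b",sys.argv[1]):
    hs,a=prof(cv2.imread(f"pics/scene_{n}.png"));print(n,"sum red",a[0].sum()); print(np.vstack([hs*1000,a]).astype(int))
E
python3 m3.py c
```

```text
9.45 [ 0.4806 -0.044   0.2354] 0.2835483891424879 49.64890347899965 12.075660014525056 [ 1.6947 -0.475  -5.2526]
[[  0.2911   0.2847  71.7452]
 [  0.2902   0.2844  92.523 ]
 [  0.2901   0.2846 100.2625]
 [  0.2902   0.2844  98.6895]
 [  0.2899   0.2844 102.1565]] [0.286  0.2853 0.2851 0.2854 0.2851]
a sum red 421.90375
[[265 267 269 271 273 275 277 279 281 283 285 287 289 291 293 295 297 299 301 303]
 [  0   0   0   0   0   0   0  -1   0  10  38  73  96  94  68  34   7  -1   0   0]
 [153 152 154 155 155 155 154 151 144 132 111  88  69  70  92 118 136 145 151 154]]
b sum red 429.71454
[[265 267 269 271 273 275 277 279 281 283 285 287 289 291 293 295 297 299 301 303]
 [  0   0   0   0   0   0   0  -1   0  10  39  74  98  97  69  35   7  -1   0   0]
 [206 197 185 175 166 160 157 154 148 136 114  89  70  73  96 120 137 148 155 156]]
c sum red 409.8722
[[265 267 269 271 273 275 277 279 281 283 285 287 289 291 293 295 297 299 301 303]
 [  0   0   0   0   0   0   0   0  -1   7  32  67  95  97  70  36   7  -1   0   0]
 [108 127 151 177 199 211 212 205 190 169 139 104  78  75  94 120 141 151 156 159]]
```

```bash
cat > fitm.py <<'E'
from jn import *
import sys
from scipy.optimize import least_squares
from scipy.special import erf
def prof(f):
    acc=[];hs=np.arange(.255,.305,.001)
    for v in(-.002,0,.003,.006):
        pts=np.array([proj(q,W(v,.01,h))+[2.9,.5] for h in hs],np.float32)
        acc.append(cv2.remap(f[...,0].astype(np.float32),pts[:,:1].copy(),pts[:,1:].copy(),cv2.INTER_CUBIC).ravel())
    return hs,np.mean(acc,0)
S=lambda h,c,w:.5*(1+erf((h-c)/w/2**.5))
def model(h,p,zs,lo,L=None):
    zt,w,g,tp,g2,st=p
    m=g+(tp-g)*S(h,max(zt,zs) if zs else zt,w)+(g2-tp)*S(h,zt+.008,w)
    if zs: m=m+(st-g)*(1-S(h,min(zs,zt+.008),w)) if zs<zt else st+(tp-st)*S(h,zs,w)+(g2-tp)*S(h,zt+.008,w)
    return m
names=["a"]+sys.argv[1:]
D={}
for n in names:
    hs,y=prof(cv2.imread(f"pics/scene_{n}.png"))
    D[n]=(hs,y)
def res(v):
    p=v[:6];o=[]
    for i,n in enumerate(names):
        h,y=D[n]
        if n=="a": k=h>.262;o.append((model(h,p,None,0)-y)[k])
        else:
            zs=v[5+i];k=h>zs-.006;w=np.where(k,1,0);o.append((model(h,p,zs,0)-y)*w)
    return np.concatenate(o)
zs0={"b":.2700}
s=least_squares(res,[.2855,.003,155,50,155,215]+[zs0.get(n,.284) for n in names[1:]],x_scale=[.001,.001,10,10,10,10]+[.001]*(len(names)-1),loss="soft_l1",f_scale=3,diff_step=1e-4)
print(dict(zip(["zt","w","g","tp","g2","st"]+names[1:],s.x.round(4))),s.cost)
E
python3 fitm.py b c
```

```text
{'zt': np.float64(0.2858), 'w': np.float64(0.0032), 'g': np.float64(154.6971), 'tp': np.float64(48.6454), 'g2': np.float64(155.7874), 'st': np.float64(202.5256), 'b': np.float64(0.2706), 'c': np.float64(0.2857)} 201.54759347489167
```

```bash
cat > fit2.py <<'E'
import sys
src=open("fitm.py").read().split("names=")[0];exec(src)
names=sys.argv[1:]
fa=prof(cv2.imread("pics/scene_a.png"))
def blur(edges,levels,h,w):
    m=levels[0]+0*h
    for e,a,b in zip(edges,levels[:-1],levels[1:]): m=m+(b-a)*S(h,e,w)
    return m
for ch in(0,1,2):
    def prof(f):
        acc=[];hs=np.arange(.245,.305,.001)
        for v in(-.002,0,.003,.006):
            pts=np.array([proj(q,W(v,.01,h))+[2.9,.5] for h in hs],np.float32)
            acc.append(cv2.remap(f[...,ch].astype(np.float32),pts[:,:1].copy(),pts[:,1:].copy(),cv2.INTER_CUBIC).ravel())
        return hs,np.mean(acc,0)
    D={n:prof(cv2.imread(f"pics/scene_{n}.png")) for n in["a"]+names}
    def res(v):
        zt,w,g,tp,g2,st,lo,L=v[:8];h,y=D["a"];o=[((blur([zt,zt+.008],[g,tp,g2],h,w)-y)*(h>.262))]
        for zs,n in zip(v[8:],names):
            h,y=D[n]
            e=[zs-L,zs,zt,zt+.008] if zs<zt else [zs-L,zs,zs,zt+.008]
            o.append((blur(e,[lo,st,g,tp,g2],h,w)-y)*(h>zs-L-.004))
        return np.concatenate(o)
    best=None
    for c0 in(.2835,.2855):
        v0=[.2855,.003,155,50,155,215,60,.012]+[.2704 if n=="b" else c0 for n in names]
        s=least_squares(res,v0,x_scale=[.001,.001,10,10,10,10,10,.001]+[.001]*len(names),loss="soft_l1",f_scale=3)
        print(ch,s.x.round(4),round(s.cost),"gaps mm",((s.x[0]-s.x[8:])*1000).round(2))
E
python3 fit2.py b c
```

```text
0 [2.858000e-01 3.300000e-03 1.547301e+02 4.919480e+01 1.562297e+02
 2.131478e+02 9.861020e+01 1.470000e-02 2.698000e-01 2.841000e-01] 313 gaps mm [16.04  1.77]
0 [2.858000e-01 3.300000e-03 1.547301e+02 4.919480e+01 1.562297e+02
 2.131476e+02 9.861000e+01 1.470000e-02 2.698000e-01 2.841000e-01] 313 gaps mm [16.04  1.77]
1 [2.858000e-01 3.300000e-03 1.554668e+02 5.116690e+01 1.575405e+02
 2.137344e+02 9.682330e+01 1.460000e-02 2.698000e-01 2.841000e-01] 264 gaps mm [16.03  1.75]
1 [2.858000e-01 3.300000e-03 1.554668e+02 5.116690e+01 1.575405e+02
 2.137343e+02 9.682330e+01 1.460000e-02 2.698000e-01 2.841000e-01] 264 gaps mm [16.03  1.75]
2 [2.862000e-01 3.800000e-03 1.604895e+02 2.135021e+02 1.605740e+02
 2.258902e+02 9.061640e+01 1.350000e-02 2.686000e-01 2.827000e-01] 177 gaps mm [17.61  3.45]
2 [2.862000e-01 3.800000e-03 1.604895e+02 2.135021e+02 1.605740e+02
 2.258903e+02 9.061640e+01 1.350000e-02 2.686000e-01 2.827000e-01] 177 gaps mm [17.61  3.45]
```

Emit:
{"op": "apply_moves", "data": {"moves": [[[0,0,-0.0017],0],[[0,0,0],0],[[0,0,0],0]]}}

```text
time_s: 9.8
tcp_pos: [0.4806, -0.044, 0.2369]
ee_rot: [[-0.367, -0.93, 0.0], [-0.93, 0.367, -0.0], [-0.0, -0.0, -1.0]]
wrist_force: [1.7, 0.4, -5.4]
gripper_width: 0.568
gripper_force: 12.1
```

```bash
python3 m3.py d; python3 fit2.py b c d; python3 - <<'E'
import cv2,numpy as np
cv2.imwrite("pics/d2.png",np.hstack([cv2.resize(cv2.imread(f"pics/scene_{n}.png")[165:213,392:426],None,fx=11,fy=11,interpolation=cv2.INTER_CUBIC) for n in"cd"]))
E
```

```text
9.85 [ 0.4806 -0.044   0.2368] 0.2849252764095047 49.366642672261285 12.084294359665364 [ 2.1311 -0.2469 -5.0171]
[[ 0.2912  0.2845 67.4876]
 [ 0.2902  0.2849 90.2507]
 [ 0.2902  0.2847 97.731 ]
 [ 0.2902  0.2849 98.0844]
 [ 0.29    0.2846 98.318 ]] [0.2876 0.2862 0.2864 0.2862 0.2863]
a sum red 421.90375
[[265 267 269 271 273 275 277 279 281 283 285 287 289 291 293 295 297 299 301 303]
 [  0   0   0   0   0   0   0  -1   0  10  38  73  96  94  68  34   7  -1   0   0]
 [153 152 154 155 155 155 154 151 144 132 111  88  69  70  92 118 136 145 151 154]]
b sum red 429.71454
[[265 267 269 271 273 275 277 279 281 283 285 287 289 291 293 295 297 299 301 303]
 [  0   0   0   0   0   0   0  -1   0  10  39  74  98  97  69  35   7  -1   0   0]
 [206 197 185 175 166 160 157 154 148 136 114  89  70  73  96 120 137 148 155 156]]
d sum red 404.39688
[[265 267 269 271 273 275 277 279 281 283 285 287 289 291 293 295 297 299 301 303]
 [  0   0   0   0   0   0   0   0   0   7  31  65  92  95  70  37   8  -2   0   0]
 [101 116 136 160 185 204 214 211 197 176 144 109  80  75  95 120 139 152 157 157]]
0 [
[... 382 characters left out ...]
0e-03 1.554704e+02 5.099800e+01 1.583271e+02
 2.144675e+02 9.716160e+01 1.450000e-02 2.697000e-01 2.840000e-01
 2.853000e-01] 330 gaps mm [16.08  1.79  0.56]
1 [2.858000e-01 3.300000e-03 1.554704e+02 5.099800e+01 1.583271e+02
 2.144676e+02 9.716160e+01 1.450000e-02 2.697000e-01 2.840000e-01
 2.853000e-01] 330 gaps mm [16.08  1.79  0.56]
2 [2.862000e-01 3.800000e-03 1.606695e+02 2.132363e+02 1.612256e+02
 2.270784e+02 9.193450e+01 1.310000e-02 2.684000e-01 2.825000e-01
 2.837000e-01] 208 gaps mm [17.85  3.69  2.5 ]
2 [2.862000e-01 3.800000e-03 1.606695e+02 2.132363e+02 1.612256e+02
 2.270784e+02 9.193450e+01 1.310000e-02 2.684000e-01 2.825000e-01
 2.837000e-01] 208 gaps mm [17.85  3.69  2.5 ]
```

View pics/d2.png

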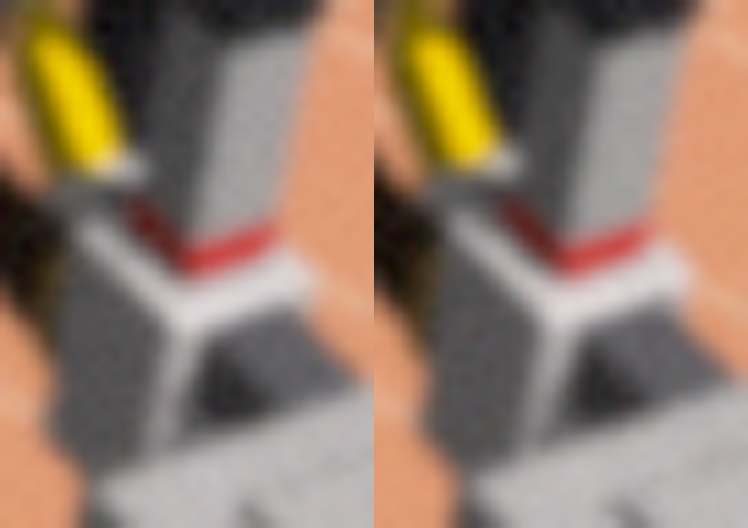

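Emit:
{"op": "apply_moves", "data": {"moves": [[[0,0,-0.0005],0],[[0,0,0],0]]}}

```text
time_s: 10.07
tcp_pos: [0.4805, -0.044, 0.2372]
ee_rot: [[-0.367, -0.93, -0.0], [-0.93, 0.367, -0.0], [0.0, 0.0, -1.0]]
wrist_force: [2.9, 0.0, -6.4]
gripper_width: 0.569
gripper_force: 12.2
```

Emit:
{"op": "apply_moves", "data": {"moves": [[[0,-0.001,0],0],[[0,-0.0005,0],0]], "hand": 0.046}}

```text
time_s: 10.23
tcp_pos: [0.4816, -0.0445, 0.2371]
ee_rot: [[-0.366, -0.931, -0.001], [-0.931, 0.366, 0.0], [0.0, 0.001, -1.0]]
wrist_force: [0.7, 1.3, -4.8]
gripper_width: 0.535
gripper_force: 13.2
```

Works as planned: width 46.5 mm, force 13 N, height steady. Continue.

Emit:
{"op": "apply_moves", "data": {"moves": [[[0,-0.001,0],0],[[0,-0.001,0],0]], "hand": 0.042}}

```text
time_s: 10.4
tcp_pos: [0.4832, -0.0452, 0.2371]
ee_rot: [[-0.366, -0.931, -0.002], [-0.931, 0.366, 0.0], [0.0, 0.002, -1.0]]
wrist_force: [-1.9, 1.8, -3.9]
gripper_width: 0.504
gripper_force: 14.6
```

Emit:
{"op": "apply_moves", "data": {"moves": [[[0,-0.001,0],0],[[0,-0.001,0],0]], "hand": 0.038}}

```text
time_s: 10.57
tcp_pos: [0.485, -0.0459, 0.237]
ee_rot: [[-0.366, -0.931, -0.002], [-0.931, 0.366, 0.0], [0.0, 0.002, -1.0]]
wrist_force: [-3.0, 2.9, -3.6]
gripper_width: 0.453
gripper_force: 16.6
```

Emit:
{"op": "apply_moves", "data": {"moves": [[[0,-0.001,0],0],[[0,-0.001,0],0]], "hand": 0.034}}

```text
time_s: 10.73
tcp_pos: [0.4868, -0.0467, 0.237]
ee_rot: [[-0.366, -0.93, -0.002], [-0.93, 0.366, 0.0], [0.001, 0.002, -1.0]]
wrist_force: [-3.7, 2.8, -3.1]
gripper_width: 0.407
gripper_force: 20.7
```

Emit:
{"op": "apply_moves", "data": {"moves": [[[0,-0.001,0],0],[[0,-0.001,0],0]], "hand": 0.03}}

```text
time_s: 10.9
tcp_pos: [0.4886, -0.0475, 0.2369]
ee_rot: [[-0.366, -0.93, -0.002], [-0.93, 0.366, -0.0], [0.001, 0.002, -1.0]]
wrist_force: [-3.9, 2.3, -3.7]
gripper_width: 0.369
gripper_force: 18.1
```

Emit:
{"op": "apply_moves", "data": {"moves": [[[0,-0.001,0],0],[[0,-0.0005,0],0],[[0,0,0],0]], "hand": 0.026}}

```text
time_s: 11.15
tcp_pos: [0.4907, -0.0487, 0.2371]
ee_rot: [[-0.366, -0.93, -0.001], [-0.93, 0.366, -0.001], [0.001, 0.0, -1.0]]
wrist_force: [-1.1, -3.0, -6.5]
gripper_width: 0.309
gripper_force: 23.7
```

Emit:
{"op": "apply_moves", "data": {"moves": [[[0,0,0],0],[[0,0,0],0],[[0,0,0],0]], "hand": 0.023}}

```text
time_s: 11.4
tcp_pos: [0.4909, -0.0488, 0.2371]
ee_rot: [[-0.366, -0.931, -0.0], [-0.931, 0.366, -0.001], [0.001, -0.0, -1.0]]
wrist_force: [-0.1, -5.7, -8.0]
gripper_width: 0.303
gripper_force: 30.1
```

```bash
python3 m3.py e|head -7; python3 fit2.py b c d e|grep '^ *0.0.0*\|gaps'; python3 w.py f | head -3
```

```text
11.45 [ 0.4909 -0.0488  0.237 ] 0.2851392462527804 26.263584832253983 30.072094900533557 [-0.0495 -4.2357 -8.334 ]
[[ 0.2911  0.2846 65.7509]
 [ 0.2902  0.2849 91.067 ]
 [ 0.2902  0.2849 95.4574]
 [ 0.2902  0.2847 95.9389]
 [ 0.29    0.2847 99.4469]] [0.2877 0.2864 0.2865 0.2867 0.2864]
a sum red 421.90375
 2.852000e-01 2.854000e-01] 453 gaps mm [16.11  1.84  0.6   0.46]
 2.852000e-01 2.854000e-01] 453 gaps mm [16.11  1.84  0.6   0.46]
 2.853000e-01 2.854000e-01] 386 gaps mm [16.05  1.76  0.54  0.43]
 2.853000e-01 2.854000e-01] 386 gaps mm [16.05  1.76  0.54  0.43]
 2.837000e-01 2.838000e-01] 239 gaps mm [17.9   3.73  2.54  2.36]
 2.837000e-01 2.838000e-01] 239 gaps mm [17.9   3.73  2.54  2.36]
11.55 [ 0.4909 -0.0488  0.2371] [ 0.33117644 -5.5822395  -8.48510813] 26.435799723478183 30.072211269289255
handle 0.72 ((5.265350341796875, -8.182302474975586), (57.245059967041016, 12.526634216308594), 0.0027231997810304165) [-23.35726461 -14.44645244] [33.88799961 -1.91968897]
paddle 0.74 ((6.00584602355957, 6.9933624267578125), (10.312934875488281, 57.623939514160156), 89.77749633789062) [-22.78919585   1.80083917] [34.80266482 12.25949428]
```

```bash
python3 -c "
from station import r
print(r.finish_job())"
```

```text
the job is handed in; nothing more can be done
None
```

The job is handed in: I raised the head with the lever open until the sleeve's top edge was within about 0.5 mm of the red tape's lower edge by camera, then squeezed the lever fully closed; the gripper still holds handle and lever at 30 N, and the other things were not touched.

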